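# Sort the breakfast stoneware on the pine shelf

### The job

Sort the breakfast things that stand mixed along the front of the shelf: stand both egg cups upright on the floor of the wooden tray, put both napkin rings in the terracotta bowl, and stand the salt pot upright on the steel coaster so that its base is wholly on the coaster. Leave the two mugs standing where they are.

Things in the scene. Friction and masses are not known exactly. Their poses are not given: they have to be found in the camera images.
- eggcup_a_mid (a point): centre (half-way up, 31 mm above its underside) of one of the two egg cups, blue-grey stoneware: 62 mm tall, a 42 mm wide foot, a 24 mm thin neck from 10 to 18 mm up, then an open cup 48 mm wide from 26 mm up to the rim. About 90 g, loose; stands upright on the shelf at the start, z axis up, round (its yaw means nothing)
- eggcup_b_mid (a point): centre (half-way up, 31 mm above its underside) of one of the two egg cups, blue-grey stoneware: 62 mm tall, a 42 mm wide foot, a 24 mm thin neck from 10 to 18 mm up, then an open cup 48 mm wide from 26 mm up to the rim. About 90 g, loose; stands upright on the shelf at the start, z axis up, round (its yaw means nothing)
- ring_a_mid (a point): centre (half-way up, 18 mm above the shelf) of one of the two napkin rings, blue-grey stoneware: a short open tube, 46 mm outer diameter, 36 mm hole, 36 mm tall. About 60 g, loose; stands on end at the start, z axis along the tube, round (its yaw means nothing)
- ring_b_mid (a point): centre (half-way up, 18 mm above the shelf) of one of the two napkin rings, blue-grey stoneware: a short open tube, 46 mm outer diameter, 36 mm hole, 36 mm tall. About 60 g, loose; stands on end at the start, z axis along the tube, round (its yaw means nothing)
- saltpot_mid (a point): centre (half-way up, 31 mm above its underside) of the salt pot, blue-grey stoneware: a straight closed cylinder 56 mm wide and 46 mm tall under a shallow lid with a small knob (lid is one piece with it), 62 mm tall in all. About 160 g, loose; stands upright at the start, z axis up, round
- tray: open rectangular dark wooden tray, does not move: outside 150 mm along its x, 190 mm along its y, 28 mm tall, walls and floor 6 mm thick (inside 138 x 178 mm, inner floor 6 mm above the shelf). Origin at the centre of its underside, z up
- bowl: round red terracotta bowl, does not move: 190 mm wide at the rim, 50 mm tall, walls and floor 6 mm thick, flat inner floor about 132 mm across and 6 mm above the shelf, sides flaring outward. Origin at the centre of its underside, z up
- coaster: flat round stainless steel coaster, does not move: 86 mm across, 5 mm thick. Origin at the centre of its underside on the shelf, z up; its top is 5 mm above the origin
- mug_a: one of the two mugs, blue-grey stoneware: 76 mm wide, 66 mm tall, with a handle on its +y side that reaches about 30 mm beyond the wall. Loose, a bystander that stands between the targets; origin at the centre of its underside, z up
- mug_b: one of the two mugs, blue-grey stoneware: 76 mm wide, 66 mm tall, with a handle on its +y side that reaches about 30 mm beyond the wall. Loose, a bystander that stands between the targets; origin at the centre of its underside, z up
Mind the look-alikes: they are no part of the job. What is shaped like the part that bears saltpot_mid but pink, turquoise or yellow is not meant.

How it is judged:
At the end, for the whole second after the job is handed in: Egg cups upright (0.15 rad) on the tray's floor (centre within the walls, under 45 mm up); rings in the bowl, any pose (centre within 65 mm of its axis, under 65 mm up); salt pot upright (0.15 rad) on the coaster, within 15 mm of its centre; all at rest (x of eggcup_a_mid in the frame of tray between -0.06 and 0.06 m and y of eggcup_a_mid in the frame of tray between -0.08 and 0.08 m and z of each of eggcup_a_mid, eggcup_b_mid in the frame of tray below 0.045 m and angle between each of eggcup_a_mid, eggcup_b_mid, saltpot_mid's own z axis and vertical below 0.15 rad and x of eggcup_b_mid in the frame of tray between -0.06 and 0.06 m and y of eggcup_b_mid in the frame of tray between -0.08 and 0.08 m and horizontal distance between each of ring_a_mid, ring_b_mid and bowl below 0.065 m and z of each of ring_a_mid, ring_b_mid in the frame of bowl below 0.065 m and horizontal distance between saltpot_mid and coaster below 0.015 m and z of saltpot_mid in the frame of coaster below 0.043 m and linear speed of each of eggcup_a, ring_a, saltpot, eggcup_b, ring_b below 0.02 m/s); the robot touches nothing.
It fails at once if mug_a is shifted by more than 30 mm or tipped by more than 0.4 rad (distance of mug_a from where it was at the start of the episode above 0.03 m or angle between mug_a's own z axis and vertical above 0.4 rad).
It fails at once if mug_b is shifted by more than 30 mm or tipped by more than 0.4 rad (distance of mug_b from where it was at the start of the episode above 0.03 m or angle between mug_b's own z axis and vertical above 0.4 rad).
It also fails if it takes over 125 s, if anything falls off the work surface, if the arm or the gripper's body presses on something with over 40 N, if the wrist force passes 120 N, or if a joint passes its speed limit or range.

### The arm

A 6-joint arm with a two-finger parallel gripper is mounted at the origin on the work surface. World frame = base frame: x ahead of the robot, y to its left, z up, the work surface at z = 0. Lengths are in m, angles in rad, forces in N, time in s.
With the tool pointing down it reaches from about 0.35 to 0.725 m from the base axis. Payload 6 kg.
Tool frame: the origin (TCP) lies between the finger pads; the fingertips stand 19 mm ahead of it and the grasp point (between the pads) is the TCP; z points along the fingers, y is the line along which they close (so a half turn about z gives the same grasp; the last joint's range is limited). The gripper opens to 85 mm and grips with 20 to 120 N. Pads are 22 mm wide; open, the fingers measure 114 mm over their backs; the gripper's body (76 mm by 85 mm) begins 54 mm behind the grasp point. The pads swing forward as they close: fully open they stand 13 mm farther back than shut.
Start: joints at [0.334, 0.04, 0.085, 0, -1.615, -0.334], TCP at [0.6, 0, 0.217] pointing down, gripper open.
Joint ranges: [-2.56, 2.56], [-1.29, 2.01], [-1.08, 1.49], [-3.29, 1.98], [-2.81, -0.18], [-2.99, 2.99]. Speed limits (rad/s): [2.57, 2.57, 3.01, 3.14, 3.14, 3.14].

### API

Orientations are given as a rotation vector (axis times angle).
In Python, from plant import arm gives the robot as it stands. The module is installed in compiled form; this text tells all that it offers.
- The arm moves only by the shell command python3 -m creep 'ROWS'. ROWS is JSON, one flat list of numbers, 7 for each row, row after row: the shift along the tool's x, y, z in mm, then the turn, a rotation vector about the tool's x, y, z in rad, then the opening, from 0 (shut) to 1 (fully open). A call has 1 to 12 rows; each row is the pose to reach, as a shift and turn from the pose commanded when the call began, along the tool's axes at that moment; what a row does not reach only later rows make up. A row lasts 1/10 s, in which the tool goes at most 50 mm and 8.59 degrees, less where a joint would pass 70% of its speed; a pose out of reach is approached as far as the arm can. A call with a gripper value outside its range is refused whole. The fingers move at their own pace and stop on an object; the grip force is fixed at half the most. Time passes only in rows, so rows that repeat a pose let the fingers close. It gives the time, the measured TCP pose, the force, the opening and the grip force at its end, in the units of the state.
- arm.get_state(): the state, without advancing time (a new reading comes with each control period).
- arm.get_image(name): name is "scene" or "side" or "wrist"; returns a dict with "frame" (384x512x3 uint8, red, green, blue), "intrinsics" (3x3 intrinsics, pixels), "R" (3x3) and "t" (3): a world point X has camera coordinates R X + t; the wrist camera has in their place "hand_eye" (4x4, takes a point from camera to tool coordinates, whose origin is the TCP and whose axes are the flange's). Camera axes: x right, y down, z forward; pixel columns grow to the right and rows downward; lengths in m; the calibration is good to about 2 mm. The wrist camera is an equidistant fisheye: a pixel r from the principal point sees the ray r / f radians off the axis. A picture is of the moment at which its call begins: read the wrist's pose just before it. There is no depth.
- arm.hand_in(): hands the job in; it is judged then, once.
Trained networks look in a picture, given as the dict that the camera call returned (one of the last four; its "shot" number tells which), for a name from the list of things; names that differ only in an ending like _2 or _b are one class to them, and where a whole thing is asked for, a point or a joint stands for the part that bears it (a point fixed in the world has none). Each returns a list of dicts, best first, with "score" (0 to 1); they miss things now and then, are a little off and sometimes report something else, mostly with a low value. They report only what shows in the picture. A call takes as long as a camera call. They do not tell look-alikes from the thing itself.
- arm.boxes_of(picture, query): "xyz" ([x, y, z] in m, in world coordinates, good to about 4 mm: the middle of the surface that is visible of it).
The state is a dict: "t": time; "joint_pos": joint angles; "joint_velocities": joint speeds; "effort": joint torques, N m; "tool_pos": TCP position; "tool_rot": TCP orientation; "wrist_force": force on the tool from outside, world axes, zero at the start; "moment": the same for the moment, N m; "width": opening from 0.0 (shut) to 1.0 (fully open); "finger_force": force on a finger pad.
Only numpy, scipy, OpenCV 4.12 (cv2) and the standard library are available. Lean on these libraries where they do the work, as an engineer would, in place of code of your own. Each camera call takes 0.05 s, during which the arm holds its last target. There are 200 camera calls.

## Working session

There is one attempt and no reset: what is moved stays moved. The work goes in short steps, Python scripts to look and compute and a shell command to move; the robot and the scene stay as the last step left them, time stands still between calls to the robot, and variables do not carry over. Pictures are saved under pics/ and viewed, at most 14 in all, crops included, and the job is handed in when it is done.

```bash
mkdir -p pics; cat > h.py <<'E'
from plant import arm
import cv2, numpy as np
from scipy.spatial.transform import Rotation as R
def save(im,n): cv2.imwrite('pics/'+n,cv2.cvtColor(im['frame'],cv2.COLOR_RGB2BGR))
def proj(im,X):
    c=im['R']@np.array(X)+im['t']; p=im['intrinsics']@c; return (p[:2]/p[2]).round(0)
E
python3 - <<'E'
from h import *
s=arm.get_state(); print(s['tool_pos'],s['tool_rot'],s['t'],s['width'])
for n in ['scene','side']:
    im=arm.get_image(n); save(im,n+'.png')
    for q in ['eggcup_a_mid','ring_a_mid','saltpot_mid','tray','bowl','coaster','mug_a']:
        for d in arm.boxes_of(im,q): print(n,q,round(d['score'],2),np.round(d['xyz'],3),proj(im,d['xyz']))
E
```

```text
[5.99650757e-01 9.86343495e-05 2.15597821e-01] [ 2.22057673e+00 -2.22051251e+00 -1.82229152e-03] 0.0 0.9958218413135901
scene eggcup_a_mid 0.85 [0.421 0.245 0.044] [372. 208.]
scene ring_a_mid 0.79 [ 0.405 -0.24   0.02 ] [208. 149.]
scene saltpot_mid 0.94 [0.342 0.14  0.04 ] [344. 176.]
scene saltpot_mid 0.88 [0.483 0.006 0.045] [271. 187.]
scene saltpot_mid 0.85 [0.39  0.063 0.04 ] [308. 176.]
scene saltpot_mid 0.75 [ 0.375 -0.089  0.04 ] [260. 154.]
scene saltpot_mid 0.19 [0.464 0.14  0.02 ] [323. 210.]
scene tray 0.94 [0.672 0.011 0.007] [230. 249.]
scene bowl 0.85 [ 0.529 -0.442  0.022] [123. 148.]
scene bowl 0.41 [0.534 0.388 0.001] [415. 278.]
scene coaster 0.82 [0.536 0.389 0.004] [415. 278.]
scene coaster 0.34 [ 0.527 -0.442  0.022] [124. 148.]
scene mug_a 0.86 [ 0.608 -0.195  0.04 ] [174. 190.]
scene mug_a 0.69 [0.615 0.207 0.038] [322. 258.]
side ring_a_mid 0.83 [ 0.393 -0.247  0.022] [288. 276.]
side saltpot_mid 0.95 [ 0.344 -0.11   0.046] [234. 243.]
side saltpot_mid 0.89 [ 0.461 -0.017  0.037] [251. 207.]
side saltpot_mid 0.64 [0.358 0.04  0.039] [205. 210.]
side saltpot_mid 0.61 [0.316 0.116 0.039] [176. 202.]
side tray 0.91 [0.671 0.001 0.005] [306. 185.]
side bowl 0.97 [ 0.555 -0.41   0.014] [395. 290.]
side coaster 0.88 [0.527 0.386 0.004] [194. 146.]
side mug_a 0.58 [ 0.598 -0.21   0.04 ] [343. 224.]
```

View pics/scene.png

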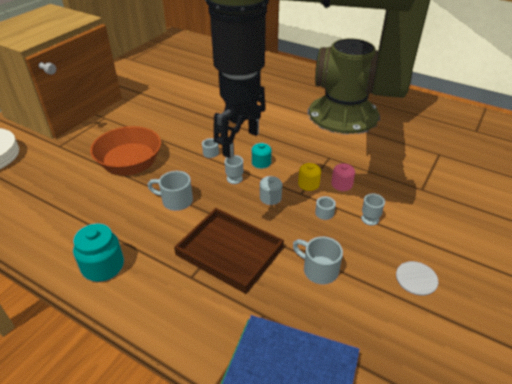

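View pics/side.png

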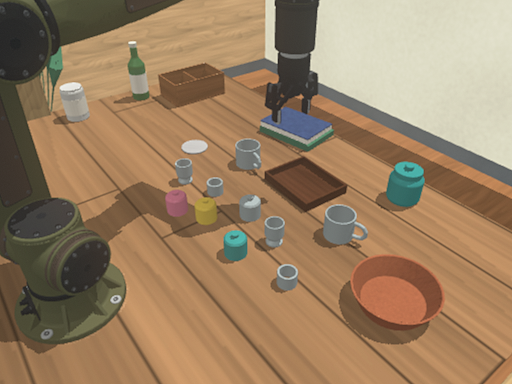

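The salt pot is the blue-grey one at scene (271,190), side (250,208). Its look-alikes are turquoise at (261,155), yellow at (309,177), pink at (343,177), plus a big turquoise jar at (98,252). Egg cups are at scene (234,168) and (372,208), rings at (209,148) and (326,207). Next I segment the blue-grey blobs and triangulate.

```bash
cat >> h.py <<'E'
def ray(im,p,z):
    d=im['R'].T@(np.linalg.inv(im['intrinsics'])@[p[0],p[1],1]); o=-im['R'].T@im['t']
    return o+d*(z-o[2])/d[2]
def blob(im,p,r=28):
    f=im['frame']; hsv=cv2.cvtColor(f,cv2.COLOR_RGB2HSV)
    m=((hsv[...,0]>85)&(hsv[...,0]<125)&(hsv[...,1]>15)&(hsv[...,1]<110)&(hsv[...,2]>60)).astype(np.uint8)
    n,l,st,c=cv2.connectedComponentsWithStats(m)
    ids=[i for i in range(1,n) if st[i,4]>25 and np.hypot(*(c[i]-p))<12]
    if not ids: return None
    i=max(ids,key=lambda i:st[i,4]); x,y,w,h,a=st[i]
    return c[i],(x+w/2-.5,y+h/2-.5),(x,y,w,h,a)
E
python3 - <<'E'
from h import *
P={'cupA':((372,208),(183,171),.031),'cupB':((234,168),(274,231),.031),'ringA':((209,148),(287,277),.018),'ringB':((326,207),(215,187),.018),'salt':((271,190),(250,208),.029),'mugL':((322,260),(247,153),.033),'mugR':((177,190),(340,223),.033)}
sc,sd=arm.get_image('scene'),arm.get_image('side')
for k,(a,b,z) in P.items():
    for im,p in ((sc,a),(sd,b)):
        o=blob(im,p)
        if o: print(k,np.round(o[0]),o[2],'cen',ray(im,o[0],z).round(3),'bbox',ray(im,o[1],z).round(3))
        else: print(k,'none')
# bowl, tray, coaster by colour
def seg(im,lo,hi,p):
    h=cv2.cvtColor(im['frame'],cv2.COLOR_RGB2HSV); m=cv2.inRange(h,lo,hi)
    n,l,st,c=cv2.connectedComponentsWithStats(m); i=l[p[1],p[0]]; return (l==i)&(i>0)
for n,im,b,co,tr in(('scene',sc,(126,150),(415,278),(230,250)),('side',sd,(395,295),(194,147),(306,180))):
    for q,p in(('bowl',b),('coaster',co),('tray',tr)):
        print(n,q,cv2.cvtColor(im['frame'],cv2.COLOR_RGB2HSV)[p[1],p[0]],proj(im,[0.535,-.42,.05]))
for im,n in((sc,'a'),(sd,'b')):
  c=im['frame'][120:300,80:450] if n=='a' else im['frame'][130:340,130:460]
  cv2.imwrite('pics/c%s.png'%n,cv2.resize(c[...,::-1],None,fx=2.1,fy=2.1,interpolation=cv2.INTER_CUBIC))
E
```

```text
cupA [372. 209.] (np.int32(363), np.int32(195), np.int32(20), np.int32(29), np.int32(298)) cen [0.412 0.243 0.031] bbox [0.411 0.244 0.031]
cupA none
cupB [234. 169.] (np.int32(226), np.int32(157), np.int32(16), np.int32(26), np.int32(224)) cen [ 0.456 -0.12   0.031] bbox [ 0.457 -0.12   0.031]
cupB none
ringA [210. 148.] (np.int32(203), np.int32(140), np.int32(14), np.int32(17), np.int32(131)) cen [ 0.396 -0.24   0.018] bbox [ 0.398 -0.241  0.018]
ringA none
ringB [325. 208.] (np.int32(317), np.int32(198), np.int32(17), np.int32(20), np.int32(215)) cen [0.453 0.14  0.018] bbox [0.452 0.141 0.018]
ringB none
salt [271. 190.] (np.int32(261), np.int32(178), np.int32(20), np.int32(26), np.int32(293)) cen [0.476 0.002 0.029] bbox [0.477 0.003 0.029]
salt none
mugL [321. 259.] (np.int32(295), np.int32(238), np.int32(46), np.int32(45), np.int32(891)) cen [0.616 0.206 0.033] bbox [0.621 0.199 0.033]
mugL none
mugR [175. 190.] (np.int32(160), np.int32(173), np.int32(31), np.int32(36), np.int32(607)) cen [ 0.602 -0.198  0.033] bbox [ 0.603 -0.197  0.033]
mugR none
scene bowl [ 10 200 180] [126. 144.]
scene coaster [ 30   7 189] [126. 144.]
scene tray [ 11 191  87] [126. 144.]
side bowl [ 10 148 190] [396. 286.]
side coaster [ 13   9 205] [396. 286.]
side tray [ 11 131 105] [396. 286.]
```

View pics/ca.png

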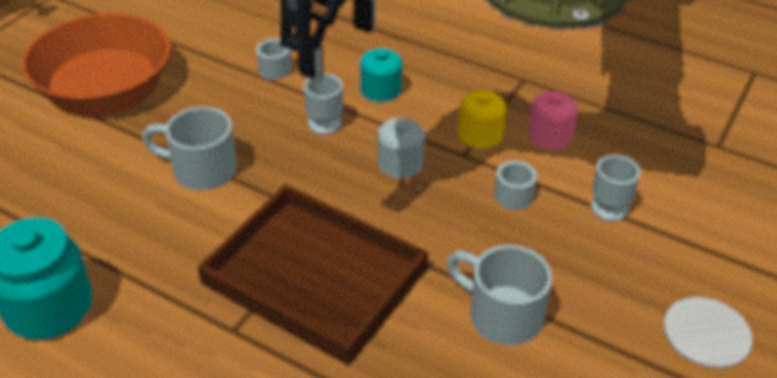

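The crop confirms the choice: the grey-white salt pot with a knob is at crop (400,150), and the yellow, pink and turquoise pots are separate from it. I'll locate the targets and cross-check with the side camera.

```bash
python3 - <<'E'
from h import *
sc,sd=arm.get_image('scene'),arm.get_image('side')
f=lambda x,y:(x/2.1+80-.25,y/2.1+120-.25)
for p in((288,187),(428,258),(350,347),(203,268)): print('tray',ray(sc,f(*p),.028).round(3))
for n,im,co,bo in(('scene',sc,(415,278),(126,150)),('side',sd,(194,147),(395,295))):
    h=cv2.cvtColor(im['frame'],cv2.COLOR_RGB2HSV)
    m=((h[...,1]<40)&(h[...,2]>150)).astype(np.uint8)
    nn,l,st,c=cv2.connectedComponentsWithStats(m); i=l[co[1],co[0]]; print(n,'coaster',st[i],ray(im,c[i],.005).round(4))
    for q,xyz in (('cupA',(.411,.243,.031)),('cupB',(.456,-.12,.031)),('ringA',(.397,-.24,.018)),('ringB',(.452,.14,.018)),('salt',(.476,.002,.029)),('bowl',(.54,-.43,.05))): print(n,q,proj(im,xyz))
    # bowl: contour of reddish blob, fit rim ellipse through hull
    m=((h[...,0]<16)&(h[...,1]>150 if n=='scene' else h[...,1]>120)&(h[...,2]>40)).astype(np.uint8)
    mm=np.zeros_like(m); x,y=bo; mm[y-60:y+60,max(0,x-70):x+70]=m[y-60:y+60,max(0,x-70):x+70]
# side saltish blobs: brighter low saturation
h=cv2.cvtColor(sd['frame'],cv2.COLOR_RGB2HSV)
for p in((183,168),(274,228),(287,280),(215,190),(250,210)): print(h[p[1],p[0]])
E
```

```text
tray [ 0.599 -0.074  0.028]
tray [0.611 0.113 0.028]
tray [0.75  0.103 0.028]
tray [ 0.744 -0.08   0.028]
scene coaster [ 397  262   41   33 1033] [0.5352 0.3917 0.005 ]
scene cupA [372. 209.]
scene cupB [234. 169.]
scene ringA [210. 148.]
scene ringB [325. 207.]
scene salt [270. 190.]
scene bowl [122. 144.]
side coaster [182 140  26  13 273] [0.526 0.386 0.005]
side cupA [184. 171.]
side cupB [274. 231.]
side ringA [288. 275.]
side ringB [216. 186.]
side salt [251. 204.]
side bowl [402. 288.]
[ 30   7 109]
[ 83  14 159]
[ 75   5 108]
[ 53   9 116]
[ 60   7 115]
```

View pics/cb.png

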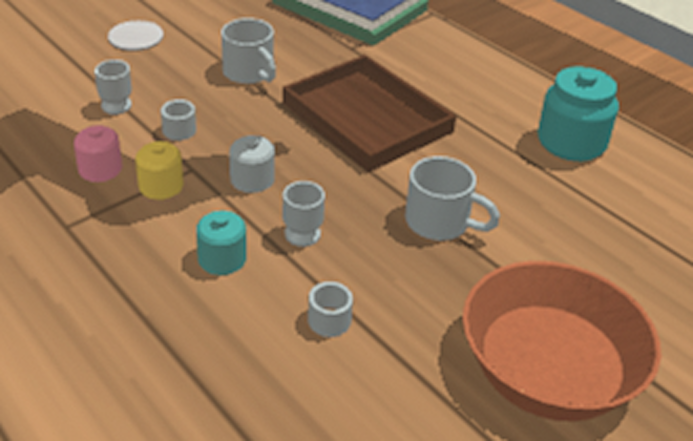

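Both views agree: the cups, rings and salt pot project where the side view shows them, and the bowl sits at crop (560,337). Moving above the salt pot for a wrist view.

```bash
python3 -m creep '[-1,41,5,0,0,0,1, -1,82,10,0,0,0,1, -2,123,15,0,0,0,1, -2,123,15,0,0,0,1, -2,123,15,0,0,0,1, -2,123,15,0,0,0,1]'
cat >> h.py <<'E'
def wproj(im,s,X):
    Rt=R.from_rotvec(s['tool_rot']).as_matrix(); p=Rt.T@(np.array(X)-s['tool_pos'])
    H=im['hand_eye']; c=H[:3,:3].T@(p-H[:3,3]); K=im['intrinsics']
    th=np.arctan2(np.hypot(c[0],c[1]),c[2]); u=c[:2]/np.hypot(c[0],c[1])
    return np.array([K[0,0]*th*u[0]+K[0,2],K[1,1]*th*u[1]+K[1,2]])
def wray(im,s,p,z):
    K=im['intrinsics']; a=np.array([(p[0]-K[0,2])/K[0,0],(p[1]-K[1,2])/K[1,1]]); th=np.hypot(*a)
    c=np.r_[np.sin(th)*a/th,np.cos(th)]; H=im['hand_eye']; Rt=R.from_rotvec(s['tool_rot']).as_matrix()
    d=Rt@H[:3,:3]@c; o=Rt@H[:3,3]+s['tool_pos']; return o+d*(z-o[2])/d[2]
E
python3 - <<'E'
from h import *
s=arm.get_state(); im=arm.get_image('wrist'); print(s['tool_pos'],s['t'])
f=im['frame'].copy()
for k,X,r in (('cupA',(.411,.243,.062),.024),('cupB',(.456,-.12,.062),.024),('ringA',(.397,-.24,.036),.023),('ringB',(.452,.14,.036),.023),('salt',(.476,.002,.046),.028),('coaster',(.531,.389,.005),.043),('bowl',(.537,-.418,.05),.095)):
    pts=np.array([wproj(im,s,np.array(X)+[r*np.cos(t),r*np.sin(t),0]) for t in np.linspace(0,6.3,24)])
    cv2.polylines(f,[pts.round().astype(int)],True,(255,0,0),1)
im2=cv2.resize(f,(800,600)); cv2.imwrite('pics/w1.png',im2[...,::-1])
for q in ['eggcup_a_mid','ring_a_mid','saltpot_mid','bowl','coaster','tray']:
    for d in arm.boxes_of(im,q): print(q,round(d['score'],2),np.round(d['xyz'],3),wproj(im,s,d['xyz']).round())
E
```

```text
t: 1.6
tool_pos: [0.4775, 0.0021, 0.2019]
tool_rot: [-2.221, 2.221, -0.0]
wrist_force: [-0.4, 0.3, -0.1]
width: 0.998
finger_force: 0.0
[0.47751022 0.00212525 0.20192217] 1.6
eggcup_a_mid 0.67 [0.415 0.229 0.041] [299. 319.]
saltpot_mid 0.91 [0.373 0.051 0.05 ] [346. 209.]
saltpot_mid 0.7 [0.328 0.113 0.047] [372. 252.]
saltpot_mid 0.66 [ 0.367 -0.094  0.047] [359.  83.]
saltpot_mid 0.63 [ 0.472 -0.011  0.052] [261. 157.]
coaster 0.3 [0.45  0.137 0.024] [277. 261.]
tray 0.86 [0.667 0.005 0.007] [113. 164.]
tray 0.52 [ 0.6   -0.177  0.031] [147.  14.]
```

View pics/w1.png

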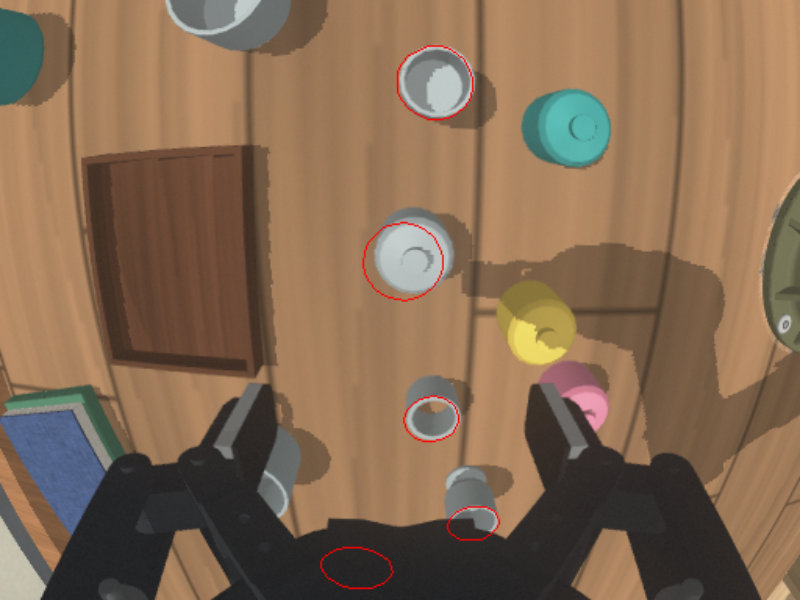

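Overlays fit cup B (435,82), ring B (432,419) and cup A (473,520). The salt pot is about 10 px right of my guess, near (414,256), and the tray is clearly visible.

```bash
python3 - <<'E'
from h import *
s=arm.get_state(); im=arm.get_image('wrist')
q=lambda x,y:(x*.64,y*.64)
for z in(.046,.05,.054): print('salt',wray(im,s,q(414,254),z).round(4))
print('knob',wray(im,s,q(416,260),.062).round(4))
c=[wray(im,s,q(*p),.028).round(4) for p in((82,158),(252,147),(262,375),(112,360))]; print(c,np.mean(c,0))
print('cupA',wray(im,s,q(474,519),.062).round(4))
E
```

```text
salt [ 0.4675 -0.0041  0.046 ]
salt [ 0.4677 -0.0051  0.05  ]
salt [ 0.4678 -0.0061  0.054 ]
knob [ 0.4667 -0.004   0.062 ]
[array([ 0.7407, -0.0881,  0.028 ]), array([ 0.5843, -0.0812,  0.028 ]), array([0.5929, 0.1031, 0.028 ]), array([0.7446, 0.0959, 0.028 ])] [0.665625 0.007425 0.028   ]
cupA [0.4103 0.2361 0.062 ]
```

```bash
python3 -m creep '[6,9.5,45,0,0,0,1, 6,9.5,90,0,0,0,1, 6,9.5,130,0,0,0,1, 6,9.5,160,0,0,0,1, 6,9.5,170,0,0,0,1, 6,9.5,170,0,0,0,1, 6,9.5,170,0,0,0,0, 6,9.5,170,0,0,0,0, 6,9.5,170,0,0,0,0, 6,9.5,170,0,0,0,0, 6,9.5,170,0,0,0,0, 6,9.5,170,0,0,0,0]'
```

```text
t: 3.2
tool_pos: [0.4703, -0.0046, 0.0396]
tool_rot: [-2.22, 2.217, -0.01]
wrist_force: [-14.8, -0.9, 33.8]
width: 0.154
finger_force: 79.3
```

Opening is 0.15, not about 0.66, and there is contact force. Looking before going on.

```bash
python3 - <<'E'
from h import *
s=arm.get_state(); print(s['width'],s['tool_pos'],s['wrist_force'])
a=arm.get_image('wrist')['frame']; b=arm.get_image('scene')['frame'][100:260,180:380]
a=cv2.resize(a,(400,300)); b=cv2.resize(b,(375,300),interpolation=cv2.INTER_CUBIC)
cv2.imwrite('pics/g1.png',np.hstack([a,b])[...,::-1])
E
```

```text
0.15382264890219244 [ 0.47031437 -0.00458113  0.03959791] [-14.78450101  -0.89295721  33.8169441 ]
```

View pics/g1.png

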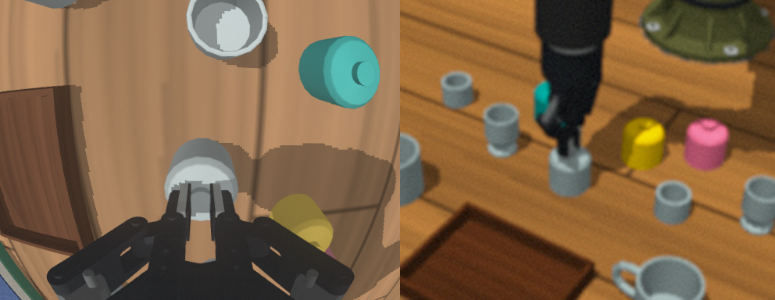

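```bash
python3 - <<'E'
from h import *
s=arm.get_state(); w=arm.get_image('wrist'); sc=arm.get_image('scene'); sd=arm.get_image('side')
print(s['joint_pos'],s['wrist_force'],s['moment'],s['tool_rot'])
t=s['tool_pos']
for n,X in(('tcp',t),('tip',t-[0,0,.019])): print(n,wproj(w,s,X)*.78,(proj(sc,X)-[180,100])*1.875,proj(sd,X))
c=sc['frame'][130:220,220:320]; d=sd['frame'][160:250,200:300]
cv2.imwrite('pics/g2.png',cv2.resize(np.hstack([c,d]),(800,360),interpolation=cv2.INTER_CUBIC)[...,::-1])
print((proj(sc,t)-[220,130])*4,(proj(sd,t)-[200,160])*4)
E
```

```text
[ 0.4253026  -0.27808755 -0.53158776  0.00489157 -1.31102573 -0.42525053] [-15.75227101  -0.66089686  33.02532342] [-0.01303825  5.14793772  0.02652123] [-2.21989332  2.21702332 -0.0104122 ]
tcp [199.66551192 184.16669127] [166.875 159.375] [251. 203.]
tip [199.86041434 173.52231255] [166.875 168.75 ] [251. 208.]
[196. 220.] [204. 172.]
```

View pics/g2.png

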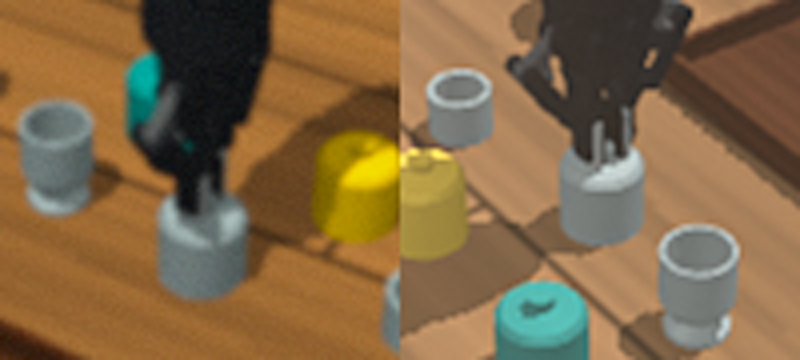

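```bash
python3 -m creep '[0,0,-8,0,0,0,1, 0,0,-12,0,0,0,1, 0,0,-30,0,0,0,1, 0,0,-60,0,0,0,1, 0,0,-60,0,0,0,1, 0,0,-60,0,0,0,1, 0,0,-60,0,0,0,1]'
python3 - <<'E'
from h import *
s=arm.get_state(); w=arm.get_image('wrist'); print(s['tool_pos'],s['width'],s['tool_rot'])
f=w['frame'].copy()
for X,r in (((.456,-.12,.062),.024),((.452,.14,.036),.023),((.4675,-.005,.046),.028)):
    pts=np.array([wproj(w,s,np.array(X)+[r*np.cos(t),r*np.sin(t),0]) for t in np.linspace(0,6.3,24)])
    cv2.polylines(f,[pts.round().astype(int)],True,(255,0,0),1)
b=arm.get_image('scene'); print((proj(b,s['tool_pos'])-[180,70])*2)
f2=cv2.resize(b['frame'][70:262,180:330],(300,384))
cv2.imwrite('pics/g3.png',np.hstack([f[:, :500],f2])[...,::-1])
E
```

```text
t: 4.15
tool_pos: [0.467, -0.004, 0.0905]
tool_rot: [2.221, -2.221, -0.002]
wrist_force: [-1.2, 0.4, 0.1]
width: 1.001
finger_force: 0.0
[ 0.46695401 -0.00397304  0.09054917] 1.0007089677340324 [ 2.22052250e+00 -2.22067382e+00 -1.72903240e-03]
[182. 196.]
```

View pics/g3.png

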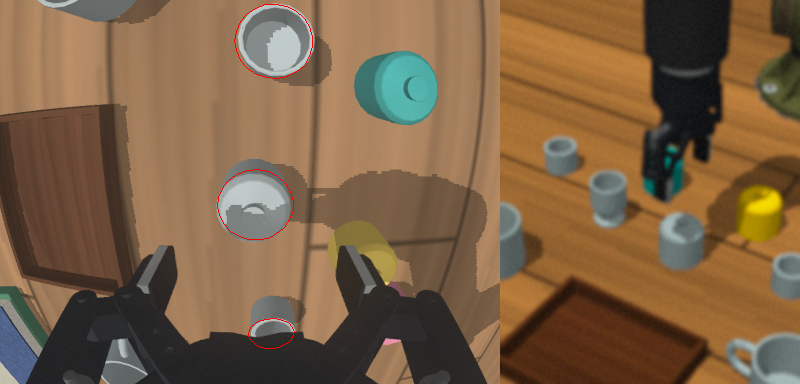

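The overlays fit, so the pose is right. The visible fingertips sit behind the reported TCP, though, so they closed over the lid. I'll descend in small steps while watching the force.

```bash
python3 -m creep '[0,0,30,0,0,0,1, 0,0,50,0,0,0,1, 0,0,60,0,0,0,1, 0,0,63,0,0,0,1, 0,0,63,0,0,0,1]'
python3 - <<'E'
from h import *
s=arm.get_state(); w=arm.get_image('wrist'); print(s['tool_pos'],s['width'])
b=arm.get_image('side'); c=arm.get_image('scene')
for o in(-.019,0,.02):
  for sx in(-.0425,.0425): 
    X=s['tool_pos']+[sx,0,o]; print(o,sx,(proj(b,X)-[200,150])*4,(proj(c,X)-[220,120])*4+[400,0],wproj(w,s,X))
f=np.hstack([cv2.resize(b['frame'][150:250,200:300],(400,400)),cv2.resize(c['frame'][120:220,220:320],(400,400))])
cv2.imwrite('pics/g4.png',f[...,::-1])
E
```

```text
t: 4.75
tool_pos: [0.4676, -0.0041, 0.0287]
tool_rot: [2.221, -2.221, 0.0]
wrist_force: [0.1, -0.9, 0.7]
width: 1.0
finger_force: 0.0
[ 0.46756708 -0.00409368  0.02873952] 1.0004320809364826
-0.019 -0.0425 [148. 272.] [632. 256.] [319.658606   221.88993191]
-0.019 0.0425 [252. 224.] [564. 332.] [192.37308793 221.93255449]
0 -0.0425 [148. 248.] [632. 232.] [325.59727137 235.22006448]
0 0.0425 [252. 200.] [564. 308.] [186.39561715 235.26033511]
0.02 -0.0425 [148. 224.] [632. 208.] [333.00397577 252.09687823]
0.02 0.0425 [252. 176.] [564. 284.] [178.94140529 252.13151724]
```

View pics/g4.png

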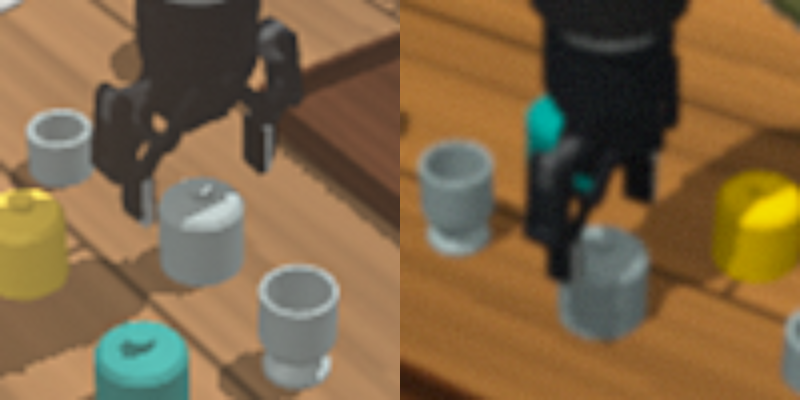

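The tips are about 20 mm above the reported TCP (side crop (145,222), scene crop (560,280)). The body is shifted back too, so the real grasp point is about 27 mm higher than reported. I'll lower 26 mm and grip.

```bash
python3 -m creep '[0,0,12,0,0,0,1, 0,0,20,0,0,0,1, 0,0,26,0,0,0,1, 0,0,26,0,0,0,1, 0,0,26,0,0,0,0, 0,0,26,0,0,0,0, 0,0,26,0,0,0,0, 0,0,26,0,0,0,0, 0,0,26,0,0,0,0]'
```

```text
t: 5.8
tool_pos: [0.4682, -0.0038, 0.0035]
tool_rot: [-2.221, 2.22, -0.002]
wrist_force: [0.2, 0.0, 4.1]
width: 0.628
finger_force: 64.7
```

```bash
python3 -m creep '[0,0,-40,0,0,0,0, 0,0,-80,0,0,0,0, 0,0,-110,0,0,0,0, -50,-8,-110,0,0,0,0, -100,-16,-110,0,0,0,0, -150,-24,-110,0,0,0,0, -200,-32,-110,0,0,0,0, -250,-40,-110,0,0,0,0, -300,-48,-110,0,0,0,0, -350,-56,-110,0,0,0,0, -393,-63,-110,0,0,0,0, -393,-63,-110,0,0,0,0]'
python3 -m creep '[0,0,0,0,0,0,0, 0,0,0,0,0,0,0, 0,0,0,0,0,0,0, 0,0,0,0,0,0,0]'
python3 - <<'E'
from h import *
s=arm.get_state(); w=arm.get_image('wrist'); print(s['tool_pos'],s['tool_rot'],s['width'])
f=w['frame'].copy()
for X,r in (((.531,.389,.005),.043),((.411,.239,.062),.024)):
    pts=np.array([wproj(w,s,np.array(X)+[r*np.cos(t),r*np.sin(t),0]) for t in np.linspace(0,6.3,24)])
    cv2.polylines(f,[pts.round().astype(int)],True,(255,0,0),1)
cv2.imwrite('pics/w2.png',cv2.resize(f,(800,600))[...,::-1])
E
```

```text
t: 7.0
tool_pos: [0.529, 0.393, 0.1078]
tool_rot: [2.221, -2.213, -0.001]
wrist_force: [0.5, -0.8, -2.4]
width: 0.628
finger_force: 64.4
t: 7.4
tool_pos: [0.5307, 0.3882, 0.1133]
tool_rot: [-2.22, 2.222, 0.0]
wrist_force: [-0.5, -0.4, -2.3]
width: 0.627
finger_force: 64.4
[0.53066227 0.38818798 0.11330074] [-2.21964808e+00  2.22188810e+00  3.90623182e-04] 0.6268114046266833
```

View pics/w2.png

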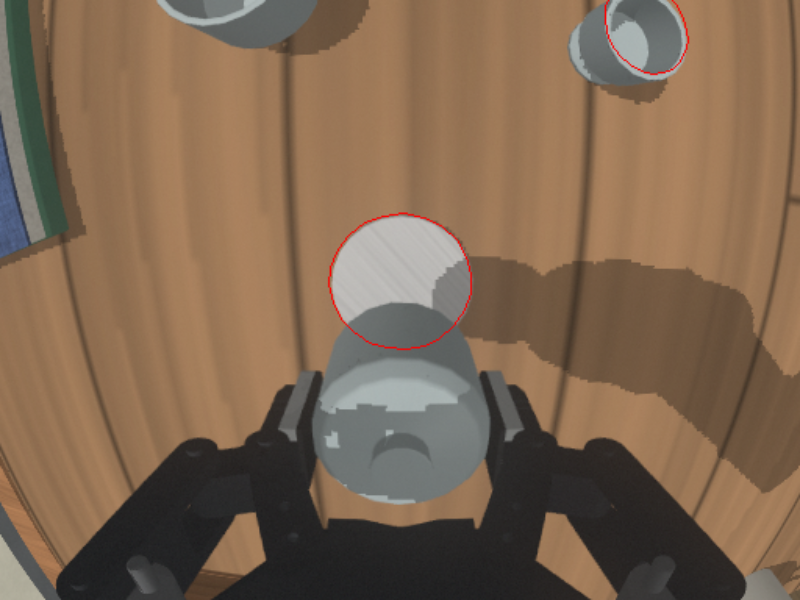

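The coaster overlay fits exactly at (401,281) and the pot hangs upright above it. Placing it now.

```bash
python3 -m creep '[0,-1,30,0,0,0,0, 0,-1,60,0,0,0,0, 0,-1,85,0,0,0,0, 0,-1,97,0,0,0,0, 0,-1,101,0,0,0,0, 0,-1,103,0,0,0,0, 0,-1,103,0,0,0,0, 0,-1,103,0,0,0,0.8, 0,-1,103,0,0,0,0.8, 0,-1,103,0,0,0,1, 0,-1,103,0,0,0,1, 0,-1,80,0,0,0,1]'
```

```text
t: 8.65
tool_pos: [0.5297, 0.3875, 0.029]
tool_rot: [2.216, -2.217, -0.001]
wrist_force: [0.3, 0.3, -0.7]
width: 1.003
finger_force: 0.0
```

```bash
python3 -m creep '[0,0,-50,0,0,0,1, 0,0,-90,0,0,0,1, 37,30,-90,0,0,0,1, 75,60,-90,0,0,0,1, 112,90,-90,0,0,0,1, 149,121,-90,0,0,0,1, 149,121,-90,0,0,0,1, 149,121,-90,0,0,0,1, 149,121,-55,0,0,0,1, 149,121,-20,0,0,0,1, 149,121,5,0,0,0,1, 149,121,17,0,0,0,1]'
python3 -m creep '[0,0,0,0,0,0,1, 0,0,0,0,0,0,1, 0,0,0,0,0,0,0, 0,0,0,0,0,0,0, 0,0,0,0,0,0,0, 0,0,0,0,0,0,0, 0,0,0,0,0,0,0]'
```

```text
t: 9.85
tool_pos: [0.4099, 0.2396, 0.0126]
tool_rot: [2.218, -2.218, 0.0]
wrist_force: [0.2, 0.7, 0.2]
width: 1.001
finger_force: 0.0
t: 10.55
tool_pos: [0.4111, 0.2406, 0.017]
tool_rot: [-2.22, 2.219, -0.0]
wrist_force: [-0.9, 0.2, 5.6]
width: 0.554
finger_force: 61.4
```

```bash
python3 -m creep '[0,0,-40,0,0,0,0, 0,0,-80,0,0,0,0, 0,0,-100,0,0,0,0, 31,-42,-100,0,0,0,0, 62,-84,-100,0,0,0,0, 93,-127,-100,0,0,0,0, 124,-170,-100,0,0,0,0, 155,-212,-100,0,0,0,0, 185,-254,-100,0,0,0,0, 185,-254,-100,0,0,0,0, 185,-254,-100,0,0,0,0, 185,-254,-100,0,0,0,0]'
python3 - <<'E'
from h import *
s=arm.get_state(); w=arm.get_image('wrist'); print(s['tool_pos'],s['tool_rot'],s['width'])
f=w['frame'].copy()
Rz=R.from_euler('z',-3,degrees=True).as_matrix()
for hx,hy,z in((.075,.095,.028),(.069,.089,.006)):
    pts=np.array([wproj(w,s,Rz@[a*hx,b*hy,z]+[.667,.008,0]) for a,b in((-1,-1),(-1,1),(1,1),(1,-1))])
    cv2.polylines(f,[pts.round().astype(int)],True,(255,0,0),1)
cv2.imwrite('pics/w3.png',cv2.resize(f,(800,600))[...,::-1])
E
```

```text
t: 11.75
tool_pos: [0.664, 0.0549, 0.1146]
tool_rot: [2.22, -2.221, -0.002]
wrist_force: [-0.6, 0.5, -1.1]
width: 0.553
finger_force: 62.4
[0.66401769 0.05492068 0.1146155 ] [ 2.21982731e+00 -2.22128673e+00 -1.71331688e-03] 0.5533387660893825
```

View pics/w3.png

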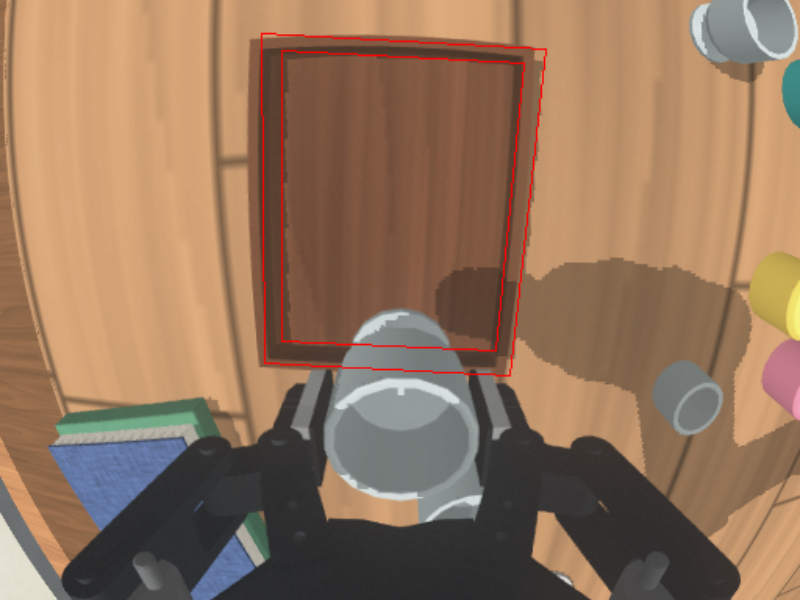

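The tray overlay fits to about 5 mm; the true centre is about (.671,.006). Lowering cup A.

```bash
python3 -m creep '[5,-4,30,0,0,0,0, 5,-4,60,0,0,0,0, 5,-4,80,0,0,0,0, 5,-4,90,0,0,0,0, 5,-4,93,0,0,0,0, 5,-4,93,0,0,0,0, 5,-4,93,0,0,0,0, 5,-4,93,0,0,0,0.8, 5,-4,93,0,0,0,0.8, 5,-4,93,0,0,0,0.9, 5,-4,70,0,0,0,1, 5,-4,30,0,0,0,1]'
python3 -m creep '[0,0,-15,0,0,0,1, 0,0,-30,0,0,0,1, 0,0,-30,0,0,0,1, 0,0,-30,0,0,0,1]'
```

```text
t: 13.0
tool_pos: [0.6664, 0.0496, 0.0825]
tool_rot: [2.217, -2.218, -0.006]
wrist_force: [1.1, 0.1, 1.0]
width: 1.001
finger_force: 0.0
t: 13.4
tool_pos: [0.6681, 0.0501, 0.1145]
tool_rot: [2.221, -2.221, -0.002]
wrist_force: [0.3, -0.0, -0.5]
width: 0.997
finger_force: 0.0
```

```bash
python3 -m creep '[34,42,0,0,0,0,1, 68,84,0,0,0,0,1, 102,127,0,0,0,0,1, 136,170,0,0,0,0,1, 170,212,0,0,0,0,1, 170,212,0,0,0,0,1, 170,212,0,0,0,0,1, 170,212,35,0,0,0,1, 170,212,70,0,0,0,1, 170,212,90,0,0,0,1, 170,212,99,0,0,0,1, 170,212,99,0,0,0,1]'
python3 -m creep '[0,0,0,0,0,0,1, 0,0,0,0,0,0,0, 0,0,0,0,0,0,0, 0,0,0,0,0,0,0, 0,0,0,0,0,0,0, 0,0,0,0,0,0,0]'
```

```text
t: 14.6
tool_pos: [0.4555, -0.1199, 0.0147]
tool_rot: [2.22, -2.219, -0.004]
wrist_force: [-0.5, 1.2, 0.3]
width: 1.001
finger_force: 0.0
t: 15.2
tool_pos: [0.4572, -0.1201, 0.0178]
tool_rot: [-2.221, 2.22, -0.003]
wrist_force: [-1.5, 0.5, 5.3]
width: 0.539
finger_force: 62.0
```

```bash
python3 -m creep '[0,0,-40,0,0,0,0, 0,0,-80,0,0,0,0, 0,0,-100,0,0,0,0, -17,-43,-100,0,0,0,0, -34,-86,-100,0,0,0,0, -51,-129,-100,0,0,0,0, -68,-172,-100,0,0,0,0, -85,-214,-100,0,0,0,0, -85,-214,-100,0,0,0,0, -85,-214,-100,0,0,0,0, -85,-214,-70,0,0,0,0, -85,-214,-40,0,0,0,0]'
python3 -m creep '[0,0,18,0,0,0,0, 0,0,28,0,0,0,0, 0,0,33,0,0,0,0, 0,0,33,0,0,0,0, 0,0,33,0,0,0,0, 0,0,33,0,0,0,0.8, 0,0,33,0,0,0,0.8, 0,0,33,0,0,0,0.9, 0,0,10,0,0,0,1, 0,0,-30,0,0,0,1, 0,0,-60,0,0,0,1, 0,0,-60,0,0,0,1]'
```

```text
t: 16.4
tool_pos: [0.6706, -0.0353, 0.058]
tool_rot: [-2.219, 2.22, -0.003]
wrist_force: [-0.2, 0.6, -1.4]
width: 0.537
finger_force: 62.4
t: 17.6
tool_pos: [0.6732, -0.0352, 0.1235]
tool_rot: [-2.217, 2.216, -0.011]
wrist_force: [0.7, 0.2, 1.2]
width: 1.0
finger_force: 0.0
```

```bash
python3 -m creep '[34,45,0,0,0,0,1, 68,91,0,0,0,0,1, 102,136,0,0,0,0,1, 136,182,0,0,0,0,1, 170,227,0,0,0,0,1, 205,273,0,0,0,0,1, 205,273,0,0,0,0,1, 205,273,0,0,0,0,1, 205,273,40,0,0,0,1, 205,273,80,0,0,0,1, 205,273,80,0,0,0,1, 205,273,80,0,0,0,1]'
python3 - <<'E'
from h import *
s=arm.get_state(); w=arm.get_image('wrist'); print(s['tool_pos'],s['tool_rot'],s['width'])
f=w['frame'].copy()
for X,r in (((.397,-.24,.036),.023),((.537,-.418,.05),.095)):
    pts=np.array([wproj(w,s,np.array(X)+[r*np.cos(t),r*np.sin(t),0]) for t in np.linspace(0,6.3,24)])
    cv2.polylines(f,[pts.round().astype(int)],True,(255,0,0),1)
cv2.imwrite('pics/w4.png',cv2.resize(f,(800,600))[...,::-1])
E
```

```text
t: 18.8
tool_pos: [0.3976, -0.2402, 0.0373]
tool_rot: [2.221, -2.22, -0.0]
wrist_force: [-0.9, -0.5, 1.9]
width: 1.0
finger_force: 0.0
[ 0.3975951  -0.240201    0.03734295] [ 2.22105468e+00 -2.21972549e+00 -3.22086412e-05] 0.99993305882814
```

View pics/w4.png

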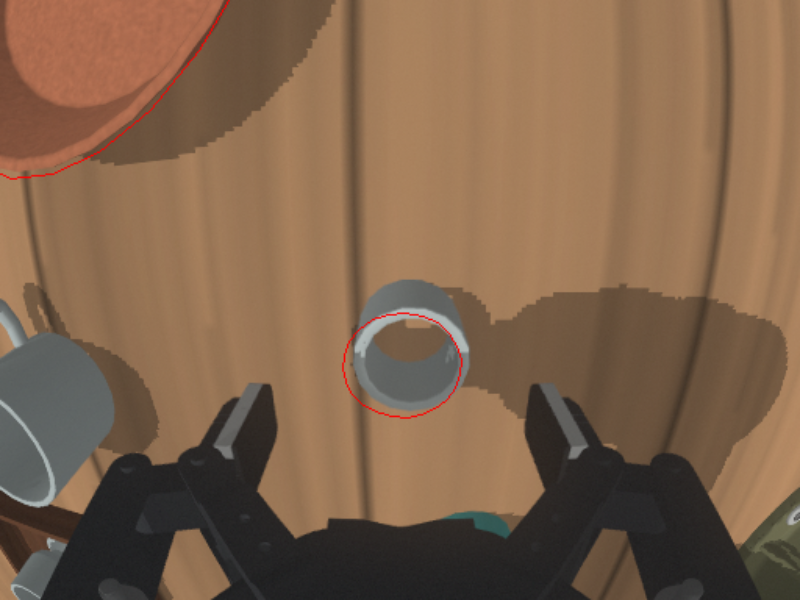

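The ring sits about 4 mm off my estimate (centre (411,357) against the overlay's (403,364)). Bowl overlay fits. Correct and grip.

```bash
python3 -m creep '[3,4,20,0,0,0,1, 3,4,35,0,0,0,1, 3,4,43,0,0,0,1, 3,4,43,0,0,0,1, 3,4,43,0,0,0,1, 3,4,43,0,0,0,0, 3,4,43,0,0,0,0, 3,4,43,0,0,0,0, 3,4,43,0,0,0,0, 3,4,43,0,0,0,0, 3,4,43,0,0,0,0]'
```

```text
t: 19.95
tool_pos: [0.3941, -0.2433, -0.0055]
tool_rot: [-2.221, 2.221, -0.002]
wrist_force: [0.1, 1.0, 6.0]
width: 0.514
finger_force: 61.6
```

```bash
python3 -m creep '[0,0,-40,0,0,0,0, 0,0,-80,0,0,0,0, 0,0,-110,0,0,0,0, 40,-28,-110,0,0,0,0, 80,-56,-110,0,0,0,0, 120,-85,-110,0,0,0,0, 160,-113,-110,0,0,0,0, 203,-143,-110,0,0,0,0, 203,-143,-110,0,0,0,0, 203,-143,-110,0,0,0,0, 203,-143,-80,0,0,0,0, 203,-143,-50,0,0,0,0]'
python3 -m creep '[0,0,20,0,0,0,0, 0,0,33,0,0,0,0, 0,0,38,0,0,0,0, 0,0,38,0,0,0,0, 0,0,38,0,0,0,0, 0,0,38,0,0,0,0.7, 0,0,38,0,0,0,0.7, 0,0,38,0,0,0,0.7, 0,0,15,0,0,0,0.7, 0,0,-25,0,0,0,0.8, 0,0,-60,0,0,0,1, 0,0,-60,0,0,0,1]'
```

```text
t: 21.15
tool_pos: [0.5371, -0.4455, 0.0455]
tool_rot: [-2.221, 2.22, -0.006]
wrist_force: [0.1, 0.3, -1.0]
width: 0.513
finger_force: 61.6
t: 22.35
tool_pos: [0.5388, -0.4482, 0.1116]
tool_rot: [-2.221, 2.22, -0.017]
wrist_force: [0.2, -0.4, 0.6]
width: 0.998
finger_force: 0.0
```

```bash
python3 -m creep '[-49,7,0,0,0,0,1, -98,14,0,0,0,0,1, -147,21,0,0,0,0,1, -196,28,0,0,0,0,1, -245,35,0,0,0,0,1, -294,42,0,0,0,0,1, -343,49,0,0,0,0,1, -392,56,0,0,0,0,1, -441,63,0,0,0,0,1, -490,70,0,0,0,0,1, -539,78,0,0,0,0,1, -586,85,0,0,0,0,1]'
python3 -m creep '[0,0,0,0,0,0,1, 0,0,0,0,0,0,1, 0,0,0,0,0,0,1, 0,0,35,0,0,0,1, 0,0,65,0,0,0,1, 0,0,65,0,0,0,1, 0,0,65,0,0,0,1]'
python3 - <<'E'
from h import *
s=arm.get_state(); w=arm.get_image('wrist'); print(s['tool_pos'],s['tool_rot'],s['width'])
f=w['frame'].copy()
for X,r in (((.452,.14,.036),.023),):
    pts=np.array([wproj(w,s,np.array(X)+[r*np.cos(t),r*np.sin(t),0]) for t in np.linspace(0,6.3,24)])
    cv2.polylines(f,[pts.round().astype(int)],True,(255,0,0),1)
cv2.imwrite('pics/w5.png',cv2.resize(f,(800,600))[...,::-1])
E
```

```text
t: 23.55
tool_pos: [0.4509, 0.1422, 0.1042]
tool_rot: [-2.221, 2.22, -0.0]
wrist_force: [0.9, 0.1, -0.3]
width: 0.997
finger_force: 0.0
t: 24.25
tool_pos: [0.452, 0.1388, 0.0394]
tool_rot: [2.219, -2.223, 0.001]
wrist_force: [-0.3, 1.1, 0.5]
width: 1.004
finger_force: 0.0
[0.45197228 0.13883309 0.03935059] [ 2.21934164e+00 -2.22283731e+00  1.39292930e-03] 1.0042863760683787
```

View pics/w5.png

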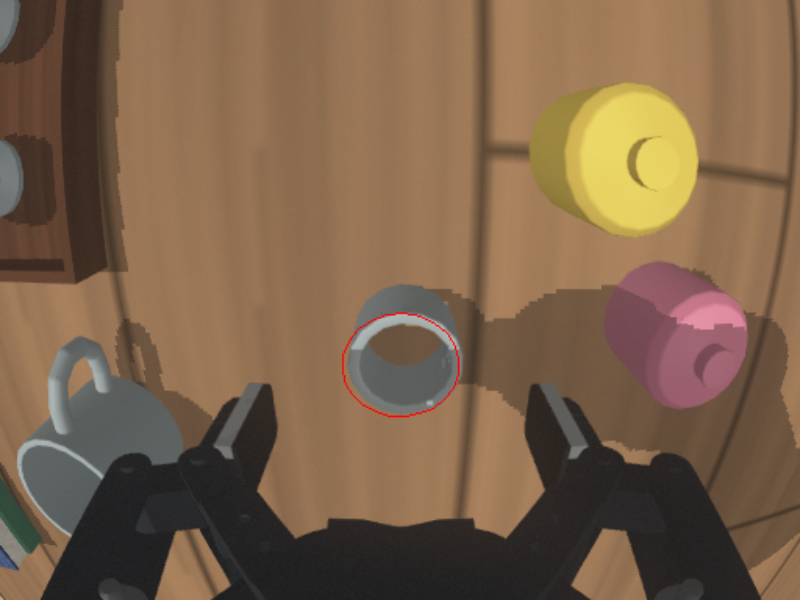

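Ring B lies right between the fingers at (405,364). Descend and grip.

```bash
python3 -m creep '[0,1,20,0,0,0,1, 0,1,35,0,0,0,1, 0,1,44,0,0,0,1, 0,1,44,0,0,0,1, 0,1,44,0,0,0,1, 0,1,44,0,0,0,0, 0,1,44,0,0,0,0, 0,1,44,0,0,0,0, 0,1,44,0,0,0,0, 0,1,44,0,0,0,0, 0,1,-10,0,0,0,0, 0,1,-66,0,0,0,0]'
python3 -m creep '[0,0,0,0,0,0,0, 0,0,0,0,0,0,0]'
```

```text
t: 25.5
tool_pos: [0.4491, 0.1391, 0.094]
tool_rot: [2.218, -2.218, -0.001]
wrist_force: [1.6, 1.3, 0.6]
width: 0.513
finger_force: 61.5
t: 25.7
tool_pos: [0.4508, 0.1406, 0.0954]
tool_rot: [-2.22, 2.22, 0.001]
wrist_force: [-0.2, 0.7, -0.7]
width: 0.518
finger_force: 61.5
```

```bash
python3 -m creep '[48,-8,-10,0,0,0,0, 96,-16,-10,0,0,0,0, 144,-23,-10,0,0,0,0, 192,-31,-10,0,0,0,0, 240,-39,-10,0,0,0,0, 288,-47,-10,0,0,0,0, 336,-55,-10,0,0,0,0, 384,-62,-10,0,0,0,0, 432,-70,-10,0,0,0,0, 480,-78,-10,0,0,0,0, 528,-86,-10,0,0,0,0, 530,-86,-10,0,0,0,0]'
python3 -m creep '[0,0,0,0,0,0,0, 0,0,0,0,0,0,0, 0,0,40,0,0,0,0, 0,0,75,0,0,0,0, 0,0,92,0,0,0,0, 0,0,97,0,0,0,0, 0,0,97,0,0,0,0, 0,0,97,0,0,0,0, 0,0,97,0,0,0,0.7, 0,0,97,0,0,0,0.7, 0,0,97,0,0,0,0.7, 0,0,60,0,0,0,0.7]'
python3 -m creep '[0,0,-40,0,0,0,1, 0,0,-80,0,0,0,1, -50,40,-80,0,0,0,1, -100,80,-80,0,0,0,1, -150,100,-80,0,0,0,1, -200,100,-80,0,0,0,1, -200,100,-80,0,0,0,1, -200,100,-80,0,0,0,1]'
python3 - <<'E'
from h import *
a=arm.get_image('scene'); b=arm.get_image('side')
f=np.hstack([cv2.resize(a['frame'][110:310,80:450],(400,216)),cv2.resize(b['frame'][130:346,130:460],(400,262))[:216]])
A=cv2.resize(a['frame'][110:310,80:450],(555,300)); B=cv2.resize(b['frame'][130:340,130:460],(471,300))
A=np.pad(A,((0,0),(0,0),(0,0))); B=np.pad(B,((0,0),(0,84),(0,0)))
cv2.imwrite('pics/fin.png',np.vstack([A,B])[...,::-1])
for im in(a,b):
    for q in['eggcup_a_mid','ring_a_mid','saltpot_mid']:
        for d in arm.boxes_of(im,q): print(q,round(d['score'],2),np.round(d['xyz'],3))
E
```

```text
t: 26.9
tool_pos: [0.5344, -0.3939, 0.0992]
tool_rot: [2.213, -2.225, -0.011]
wrist_force: [0.2, 0.1, -2.5]
width: 0.515
finger_force: 61.5
t: 28.1
tool_pos: [0.5334, -0.3881, 0.0389]
tool_rot: [2.219, -2.221, -0.016]
wrist_force: [-0.2, -0.0, -0.7]
width: 0.7
finger_force: 0.0
t: 28.9
tool_pos: [0.4364, -0.1875, 0.1257]
tool_rot: [-2.224, 2.216, -0.003]
wrist_force: [-0.3, 0.1, 0.4]
width: 1.003
finger_force: 0.0
eggcup_a_mid 0.72 [0.681 0.056 0.049]
eggcup_a_mid 0.67 [0.613 0.204 0.035]
ring_a_mid 0.85 [ 0.543 -0.44   0.028]
saltpot_mid 0.84 [ 0.374 -0.086  0.039]
saltpot_mid 0.74 [0.393 0.065 0.041]
saltpot_mid 0.64 [0.551 0.39  0.055]
saltpot_mid 0.39 [ 0.534 -0.44   0.029]
ring_a_mid 0.91 [ 0.533 -0.449  0.028]
saltpot_mid 0.83 [0.315 0.115 0.041]
saltpot_mid 0.71 [ 0.344 -0.111  0.05 ]
saltpot_mid 0.65 [0.523 0.375 0.04 ]
saltpot_mid 0.56 [0.359 0.042 0.042]
```

View pics/fin.png

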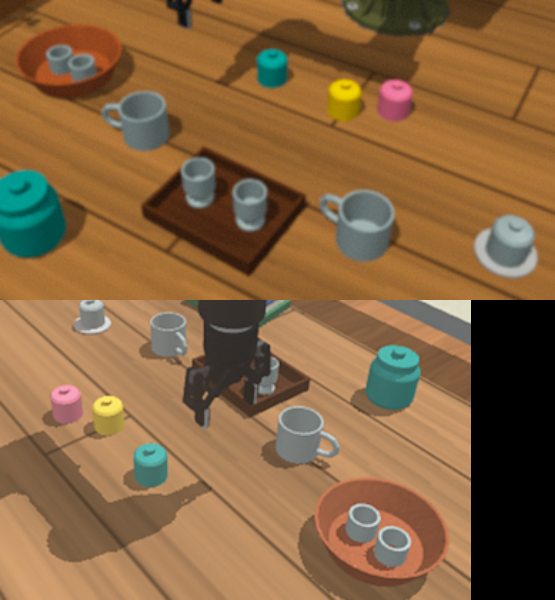

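Both cups stand upright in the tray (top view (198,180) and (250,203)). The rings are in the bowl (60,58) and (82,67), and the salt pot is centred on the coaster (510,240). The mugs stand as they were and the gripper is clear.

```bash
python3 -c "
from plant import arm
print(arm.hand_in())"
```

```text
the job is handed in; nothing more can be done
None
```

I handed the job in at about 29 s: in the last camera check both egg cups stood upright in the tray, both rings lay in the bowl, the salt pot was on the coaster and the mugs looked undisturbed, but the hand-in returned no verdict.

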